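Load specimen mounts through the gate of a sorting tray

TASK

Three short round metal specimen mounts stand loose in the open field of the grey sorting tray. With the fingertips, push them one at a time along the tray floor through the narrow gate until all three stand in a row wholly inside the slot behind it; each must be wholly inside before the next one enters the gate. Never lift the mounts or tip them over, and leave the chuck and the small bottle in the tray's side pockets where they are.

Things in the scene. Friction and masses are not known exactly. Their poses are not given: they have to be found in the camera images.
- sort_tray: grey tray, 208 x 140 mm, fixed. Origin: centre of its underside; x runs along its length from the open field (end nearer the robot) to the slot, z up. Floor 3 mm above the table. All walls are 4 mm thick and only 6 mm high (top 9 mm above the table): fingertips can pass over them and still push the mounts. Field: x -100 to +10, y -66 to +66 mm. Gate at x +12, y 0
- gate (a point): middle of the gate, on the tray floor, between two round posts 10 mm in diameter and 6 mm high that leave 29 mm free. Axes as the tray's: x points through the gate into the slot. The slot runs straight from here along x, 30 mm wide and 88 mm long, closed at its far end
- slot_end (a point): middle of the closed far end of the slot, on the tray floor. The slot holds three mounts in a row with 16 mm to spare; beside it on both sides is a walled pocket (y 19 to 66 mm from the middle line). Beware left of the tray: a fixed white instrument straight ahead of the robot, 0.56 m tall, world y -0.23 to +0.18 m, eyepieces overhanging as near as world x 0.36 m
- mount_0: loose plain aluminium specimen mount, an upright round cylinder 24 mm in diameter and 18 mm tall (top 21 mm above the table), about 30 g, a shallow groove round it near the top; three alike, starting in the tray's field. Origin: centre of its underside, z up. It slides upright when pushed sideways at half its height, just over the tray walls
- mount_1: loose plain aluminium specimen mount, an upright round cylinder 24 mm in diameter and 18 mm tall (top 21 mm above the table), about 30 g, a shallow groove round it near the top; three alike, starting in the tray's field. Origin: centre of its underside, z up. It slides upright when pushed sideways at half its height, just over the tray walls
- mount_2: loose plain aluminium specimen mount, an upright round cylinder 24 mm in diameter and 18 mm tall (top 21 mm above the table), about 30 g, a shallow groove round it near the top; three alike, starting in the tray's field. Origin: centre of its underside, z up. It slides upright when pushed sideways at half its height, just over the tray walls
- chuck: loose specimen chuck, 29 x 37 mm, 28 mm tall, a knurled body with a clamp screw at the side, in one of the two side pockets; to be left alone. Origin: centre of its underside
- vial: loose small capped bottle, 22 mm in diameter, 47 mm tall, standing in the other side pocket; to be left alone. Origin: centre of its underside
Mind the look-alikes: they are no part of the job. What is shaped like the mount_2 but pink or red is not meant.

How it is judged:
By the outcome, as a careful person would: the job done as asked, in the order asked, and still so for the second after the job is handed in, with the robot touching nothing.
It also fails if it takes over 70 s, if anything falls off the work surface, if the arm or the gripper's body presses on something with over 40 N, if the wrist force passes 120 N, or if a joint passes its speed limit or range.

ROBOT

A 6-joint arm with a two-finger parallel gripper is mounted at the origin on a cart in front of the work surface, level with it; the furniture and walls round the work are solid. World frame = base frame: x ahead of the robot, y to its left, z up, the work surface at z = 0. Lengths are in m, angles in rad, forces in N, time in s.
With the tool pointing down it reaches from about 0.375 to 0.975 m from the base axis. Payload 3.8 kg.
Tool frame: the origin (TCP) lies midway between the tips of the shut fingers; the grasp point (between the pads) lies 19 mm behind it; z points along the fingers, y is the line along which they close (so a half turn about z gives the same grasp; the last joint's range is limited). The gripper opens to 88 mm and grips with 3 to 60 N. Pads are 18 mm wide; open, the fingers measure 123 mm over their backs; the gripper's body (75 mm by 187 mm) begins 45 mm behind the grasp point.
Start: joints at [-1.228, 0.264, 1.604, -0, 1.274, -0.037], TCP at [0.25, -0.627, 0.207] pointing down, gripper open.
Joint ranges: [-2.63, 2.63], [-0.94, 2.18], [0.31, 2.57], [-1.31, 4.45], [0, 2.66], [-2.55, 2.55]. Speed limits (rad/s): [2.57, 2.57, 3.14, 3.14, 3.14, 3.14].

INTERFACE

Orientations are given as a unit quaternion [x, y, z, w].
In Python, from station import sensors, viewer, close_job gives the robot as it stands. The module is installed in compiled form; this text tells all that it offers.
- The arm moves only by the shell command python3 -m crank 'ROWS' [FORCE]. ROWS is JSON, a list of rows, each a list of 3 entries, a list of its own where there are three numbers: the shift along the tool's x, y, z in units of 40 mm (1.0 is 40 mm), then the turn, a rotation vector about the tool's x, y, z in units of 5 degrees (1.0 is 5 degrees), then the finger opening in mm, from 0 to 88.1. A call has 1 to 8 rows; each row is the pose to reach, as a shift and turn from the pose commanded when the call began, along the tool's axes at that moment; what a row does not reach only later rows make up. A row lasts 1/12 s, in which the tool goes at most 41.7 mm and 7.16 degrees, less where a joint would pass 70% of its speed; a pose out of reach is approached as far as the arm can. A call with a gripper value outside its range is refused whole. The fingers move at their own pace and stop on an object; FORCE is the grip in N (left out, the last holds). Time passes only in rows, so rows that repeat a pose let the fingers close. It gives the time, the measured TCP pose, the force, the opening and the grip force at its end, in the units of the state.
- sensors.sense(): the state, without advancing time (a new reading comes with each control period).
- viewer.snapshot(name): name is "scene" or "top" or "wrist"; returns the picture (420x560x3 uint8, red, green, blue); there is no depth.
- viewer.camera_model(name): a dict with "fx", "fy", "cx", "cy" (pixels), "rvec" (rotation vector, rad) and "tvec" (3), from world to camera coordinates, as OpenCV has them. Camera axes: x right, y down, z forward; pixel columns grow to the right and rows downward; lengths in m; the calibration is good to about 2 mm. A picture is of the moment at which its call begins: read the wrist's pose just before it. camera_model takes no time and is no camera call; for the wrist camera it gives the pose at the moment of the call.
- close_job(): hands the job in; it is judged then, once.
The state is a dict: "clock": time; "joint_pos": joint angles; "joint_velocities": joint speeds; "joint_efforts": joint torques, N m; "eef_pos": TCP position; "tool_rot": TCP orientation; "wrist_force": force on the tool from outside, world axes, zero at the start; "torque": the same for the moment, N m; "opening": opening from 0.0 (shut) to 1.0 (fully open); "finger_force": force on a finger pad.
Only numpy, scipy, OpenCV 4.12 (cv2) and the standard library are available. Lean on these libraries where they do the work, as an engineer would, in place of code of your own. Each camera call takes 0.05 s, during which the arm holds its last target. There are 200 camera calls.

## Working session

There is one attempt and no reset: what is moved stays moved. The work goes in short steps, Python scripts to look and compute and a shell command to move; the robot and the scene stay as the last step left them, time stands still between calls to the robot, and variables do not carry over. Pictures are saved under pics/ and viewed, at most 10 in all, crops included, and the job is handed in when it is done.

```bash
mkdir -p pics; cat > h.py <<'E'
import numpy as np, cv2
from station import sensors, viewer, close_job
def snap(cam,name):
    m=viewer.camera_model(cam); im=viewer.snapshot(cam)
    cv2.imwrite(f'pics/{name}.png',im[:,:,::-1]); return im,m
def ray(m,uv,z):
    R,_=cv2.Rodrigues(np.array(m['rvec'],float)); t=np.array(m['tvec'],float).ravel()
    d=R.T@np.array([(uv[0]-m['cx'])/m['fx'],(uv[1]-m['cy'])/m['fy'],1]); c=-R.T@t
    return c+d*(z-c[2])/d[2]
def proj(m,p):
    R,_=cv2.Rodrigues(np.array(m['rvec'],float)); q=R@np.array(p)+np.array(m['tvec'],float).ravel()
    return m['fx']*q[0]/q[2]+m['cx'],m['fy']*q[1]/q[2]+m['cy']
E
python3 - <<'E'
from h import *
a,m=snap('top','top0'); print(m); b,m2=snap('scene','scene0');print(m2)
cv2.imwrite('pics/both.png',cv2.resize(np.hstack([a,b]),(800,300))[:,:,::-1])
print(sensors.sense())
E
```

```text
{'fx': 447.27676694079173, 'fy': 447.27676694079173, 'cx': 275.1436719894538, 'cy': 203.84914672527736, 'rvec': array([ 2.17609438, -2.20999614,  0.13784538]), 'tvec': array([-0.32645285,  0.57882979,  0.8428994 ])}
{'fx': 526.122004621528, 'fy': 526.122004621528, 'cx': 288.79585917201473, 'cy': 211.34824481270613, 'rvec': array([ 0.73451962, -2.44196641,  1.32211048]), 'tvec': array([0.33086184, 0.35997327, 0.36636912])}
{'clock': 0.1, 'joint_pos': array([-1.22789198e+00,  2.64681511e-01,  1.60522356e+00, -3.70425176e-05,
        1.27367841e+00, -3.68903145e-02]), 'joint_velocities': array([-0.00115397, -0.00236469, -0.00490604,  0.00107185,  0.00190676,
        0.00052569]), 'joint_efforts': array([ 8.48622458e-04, -5.03618574e+01, -3.58071184e+01,  7.30653433e-02,
        2.33124004e-02, -6.45420323e-05]), 'eef_pos': array([ 0.25000159, -0.6262502 ,  0.20591756]), 'tool_rot': array([ 9.82022107e-01,  1.88763319e-01, -1.69209053e-04, -9.81085279e-04]), 'wrist_force': array([-0.21308248, -0.01800217,  0.2835427 ]), 'torque': array([ 0.02983092,  0.02723524, -0.00188827]), 'finger_force': 0.0, 'opening': 1.0012968365263095}
```

View pics/top0.png

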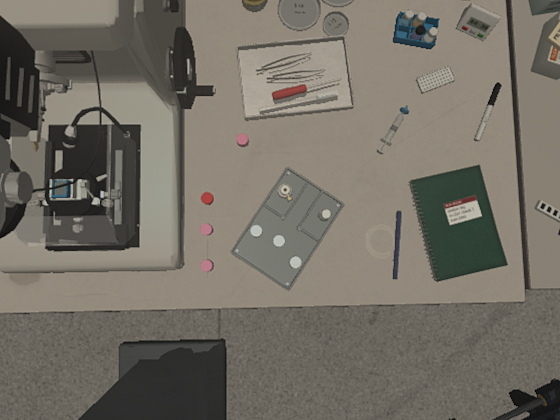

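The top view shows the tray (corners about (288,168), (342,205), (288,288), (233,250)) with three grey mounts at (256,231), (279,241) and (295,262). The chuck is at (286,190) and the vial at (325,214). The look-alikes are the pink discs at (207,229), (207,265) and (242,139) and the red one at (207,198), all outside the tray, so the three grey ones are the right ones. I'll check with a close crop.

```bash
python3 - <<'E'
from h import *
im=cv2.imread('pics/top0.png'); c=im[155:300,220:360]
cv2.imwrite('pics/crop0.png',cv2.resize(c,None,fx=4,fy=4,interpolation=cv2.INTER_CUBIC)) 
m=viewer.camera_model('top')
hsv=cv2.cvtColor(im,cv2.COLOR_BGR2HSV)
print(hsv[260,272],hsv[270,225],hsv[241,279])
g=im[:,:,0].astype(int)-im[:,:,2]  # tray bluish-grey vs beige
roi=np.zeros(g.shape,np.uint8); roi[155:300,220:360]=((g>-8)[155:300,220:360])*255
roi=cv2.morphologyEx(roi,cv2.MORPH_CLOSE,np.ones((5,5)));roi=cv2.morphologyEx(roi,cv2.MORPH_OPEN,np.ones((5,5)))
k=max(cv2.findContours(roi,0,2)[0],key=cv2.contourArea)
r=cv2.minAreaRect(k);print(r); 
P=np.array([ray(m,p,0.009) for p in k[:,0,:]])[:,:2]*1000
print(cv2.minAreaRect(P.astype(np.float32)))
v=im[:,:,1]
b=np.zeros_like(roi);b[155:300,220:360]=((v>170)[155:300,220:360])*255
for q in cv2.findContours(b,0,2)[0]:
    if cv2.contourArea(q)>30:
        (u,w),rad=cv2.minEnclosingCircle(q);M=cv2.moments(q);u,w=M['m10']/M['m00'],M['m01']/M['m00'];print(u,w,rad,cv2.contourArea(q),ray(m,(u,w),.021))
E
```

```text
[ 38  17 122] [ 18  38 146] [ 65   8 191]
((287.2838439941406, 228.09815979003906), (69.63093566894531, 102.84402465820312), 33.11134338378906)
((527.657958984375, -360.1206970214844), (138.07232666015625, 206.1117401123047), 55.86008071899414)
295.1380042462845 261.86199575371546 5.353896141052246 78.5 [ 0.4599862  -0.37302424  0.021     ]
278.6277056277056 240.37229437229433 5.3749494552612305 77.0 [ 0.50250295 -0.34138533  0.021     ]
255.83026584867073 230.24948875255623 5.474748134613037 81.5 [ 0.52308949 -0.29688091  0.021     ]
325.88444444444445 213.3111111111111 4.031229019165039 37.5 [ 0.55442972 -0.4361609   0.021     ]
284.61538461538464 189.3846153846154 3.8079864978790283 39.0 [ 0.60325663 -0.35508385  0.021     ]
```

View pics/crop0.png

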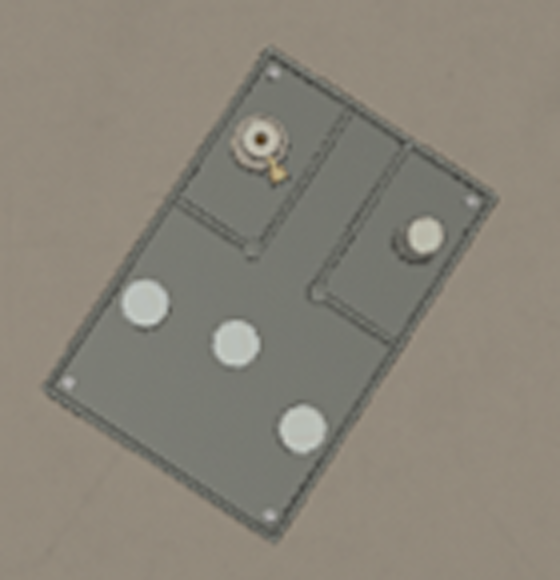

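The crop confirms three plain grey mounts in the field. The gate posts are at crop (253,248) and (318,292), the chuck is in the left pocket and the vial in the right. Next I'll get tray coordinates and check the instrument clearance.

```bash
cat >> h.py <<'E'
C=np.array([.5277,-.3601]); A=np.deg2rad(-34.14)
RT=np.array([[np.cos(A),-np.sin(A)],[np.sin(A),np.cos(A)]])
tray=lambda p:RT.T@(np.array(p)[:2]-C)*1000
world=lambda q:C+RT@(np.array(q)/1000)
E
python3 - <<'E'
from h import *
m=viewer.camera_model('top'); f=lambda x,y:(220+(x+.5)/4-.5,155+(y+.5)/4-.5)
for n,p,z in [('m_l',(255.83,230.25),.021),('m_c',(278.63,240.37),.021),('m_r',(295.14,261.86),.021),('vial',f(425,236),.05),('chuck',f(260,140),.031),('postL',f(253,248),.009),('postR',f(318,292),.009),('slotwallsendL',f(350,108),.009),('slotendR',f(408,145),.009),('cornTL',f(267,50),.009),('cornTR',f(495,198),.009),('cornBR',f(276,540),.009),('cornBL',f(46,388),.009)]:
    w=ray(m,p,z);print(n,w.round(4),tray(w).round(1))
print('instr edge',ray(m,(183,230),.02))
E
```

```text
m_l [ 0.5231 -0.2969  0.021 ] [-39.3  49.7]
m_c [ 0.5025 -0.3414  0.021 ] [-31.4   1.3]
m_r [ 0.46  -0.373  0.021] [-48.8 -48.7]
vial [ 0.5519 -0.4317  0.05  ] [ 60.2 -45.7]
chuck [ 0.6016 -0.3545  0.031 ] [58.  46.1]
postL [ 0.5498 -0.3513  0.009 ] [13.4 19.7]
postR [ 0.5273 -0.3834  0.009 ] [ 12.8 -19.5]
slotwallsendL [ 0.6199 -0.4016  0.009 ] [99.6 17.4]
slotendR [ 0.6007 -0.4306  0.009 ] [100.  -17.3]
cornTL [ 0.65   -0.3602  0.009 ] [101.3  68.5]
cornTR [ 0.5733 -0.4739  0.009 ] [101.6 -68.6]
cornBR [ 0.4053 -0.3599  0.009 ] [-101.4  -68.5]
cornBL [ 0.482  -0.2474  0.009 ] [-101.1   67.6]
instr edge [ 0.525882   -0.15449882  0.02      ]
```

View pics/scene0.png

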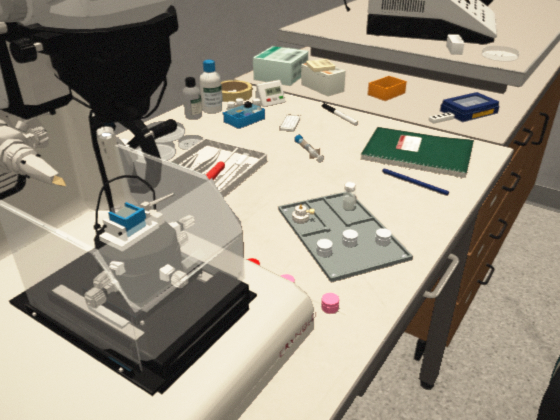

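The scene view agrees: mounts at (325,246), (350,237) and (384,236) in the tray, instrument well to the left, and pink mounts at (330,302) and (287,281) outside. The tray corners fit to about 1.5 mm. My plan is to cradle each mount between two nearly shut fingers and do the centre mount first.

```bash
cat >> h.py <<'E'
from scipy.spatial.transform import Rotation as Ro
def plan(x,y,yaw,z):
    "tray mm, tray yaw deg of tool x (mod 180), z world m -> tool shift units, turn units"
    s=sensors.sense(); R0=Ro.from_quat(s['tool_rot']); best=None
    w=world((x,y)); sh=R0.inv().apply(np.r_[w,z]-s['eef_pos'])/.04
    for k in (0,180):
        T=Ro.from_euler('z',np.deg2rad(yaw+k)+A)*Ro.from_euler('x',np.pi)
        t=np.rad2deg((R0.inv()*T).as_rotvec())/5
        print('shift',sh.round(3),'turn',t.round(2),'flip' if k else '')
def where():
    s=sensors.sense(); R=Ro.from_quat(s['tool_rot']).as_matrix()
    print('t',round(s['clock'],2),'tray',tray(s['eef_pos']).round(1),'z',(s['eef_pos'][2]*1000).round(1),'yaw',np.rad2deg(np.arctan2(R[1,0],R[0,0])-A).round(1),'tilt',R[:2,2].round(3),'j6',s['joint_pos'][5].round(2),'F',np.round(s['wrist_force'],1),'op',s['opening'].round(3))
E
python3 -c "
from h import *
plan(-75,1.3,0,.08)"
```

```text
shift [ 7.89  -5.17   3.159] turn [-2.000e-02  1.000e-02  1.118e+01] 
shift [ 7.89  -5.17   3.159] turn [-1.000e-02 -2.000e-02 -2.482e+01] flip
```

```bash
python3 -m crank '[[[1,-0.65,0.2],[0,0,1.4],12],[[2,-1.3,0.4],[0,0,2.8],12],[[3,-1.9,0.7],[0,0,4.2],12],[[3.9,-2.6,1],[0,0,5.6],12],[[4.8,-3.2,1.3],[0,0,7],12],[[5.7,-3.8,1.6],[0,0,8.4],12],[[6.5,-4.3,2],[0,0,9.8],12],[[7,-4.6,2.2],[0,0,11.18],12]]'
python3 -c "
from h import *
where();plan(-75,1.3,0,.08)"
```

```text
clock: 0.77
eef_pos: [0.4318, -0.3652, 0.1249]
tool_rot: [0.956, -0.292, -0.0, -0.0]
wrist_force: [0.4, -0.0, 0.2]
opening: 0.421
finger_force: 0.0Traceback (most recent call last):
  File "<string>", line 3, in <module>
    where();plan(-75,1.3,0,.08)
    ~~~~~^^
  File "h.py", line 28, in where
    print('t',round(s['clock'],2),'tray',tray(s['eef_pos']).round(1),'z',(s['eef_pos'][2]*1000).round(1),'yaw',np.rad2deg(np.arctan2(R[1,0],R[0,0])-A).round(1),'tilt',R[:2,2].round(3),'j6',s['joint_pos'][5].round(2),'F',np.round(s['wrist_force'],1),'op',s['opening'].round(3))
                                                                                                                                                                                                                                                              ^^^^^^^^^^^^^^^^^^
AttributeError: 'float' object has no attribute 'round'
```

```bash
sed -i "s/s\['opening'\].round(3)/round(s['opening'],3)/" h.py
python3 -c "
from h import *
where();plan(-75,1.3,0,.08)
a,m=snap('wrist','w1')
for p in [(-75,1.3),(-31.4,1.3),(12,0)]: print(proj(m,np.r_[world(p),.021]))
"
```

```text
t 0.77 tray [-76.5 -58.1] z 124.9 yaw 0.2 tilt [-0.  0.] j6 1.42 F [ 0.4 -0.   0.2] op 0.421
shift [ 0.042 -1.484  1.122] turn [-0.    0.    0.03] 
shift [ 0.042 -1.484  1.122] turn [ -0.    -0.   -35.97] flip
(np.float64(204.7056102007267), np.float64(186.3262728221613))
(np.float64(201.44695639252961), np.float64(131.65569891419244))
(np.float64(199.6586556673172), np.float64(71.94130950915046))
```

View pics/w1.png

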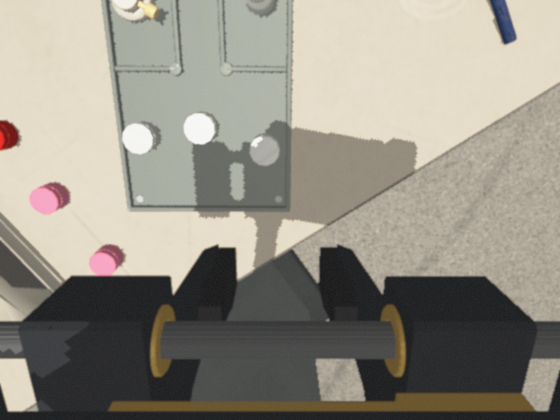

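The wrist view shows the mounts at (200,127), (138,138) and (264,150) and the posts at (175,69) and (227,69). That agrees with my projection to about 1 mm sideways. I'll go over the start point and down.

```bash
python3 -m crank '[[[0,-0.7,0.3],[0,0,0],12],[[0.04,-1.46,0.8],[0,0,0],12],[[0.04,-1.46,1.6],[0,0,0],12],[[0.04,-1.46,2.2],[0,0,0],12],[[0.04,-1.46,2.6],[0,0,0],12],[[0.04,-1.46,2.8],[0,0,0],12],[[0.04,-1.46,2.8],[0,0,0],12],[[0.04,-1.46,2.8],[0,0,0],12]]'
python3 -c "
from h import *
where();plan(-75,1,0,.0108)
a,m=snap('wrist','w2')
"
```

```text
clock: 1.48
eef_pos: [0.4648, -0.3196, 0.0136]
tool_rot: [0.957, -0.289, -0.0, -0.0]
wrist_force: [0.9, 0.7, 1.3]
opening: 0.129
finger_force: 0.0
t 1.48 tray [-74.7  -1.8] z 13.6 yaw 0.5 tilt [-0.  0.] j6 1.51 F [0.9 0.7 1.3] op 0.129
shift [-0.006 -0.069  0.069] turn [-0.    0.01  0.1 ] 
shift [-0.006 -0.069  0.069] turn [-1.00e-02 -0.00e+00 -3.59e+01] flip
```

View pics/w2.png

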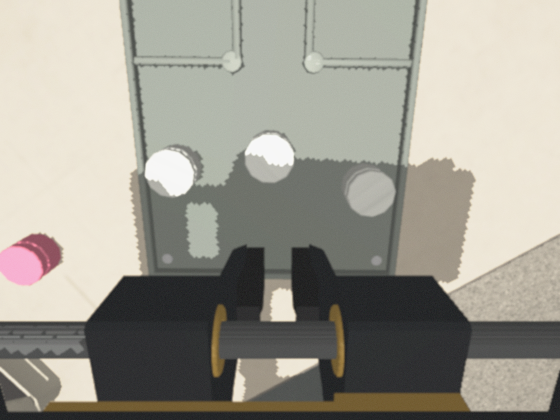

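The fingers are down at columns 240–265 and 292–320, with the mount ahead at (269,157). The posts are at (232,61) and (314,62), so the gate middle is slightly left of the finger line. I'll refine that with rays.

```bash
python3 -c "
from h import *
m=viewer.camera_model('wrist')
for n,p,z in [('pl',(232,61),.009),('pr',(314,62),.009),('mc',(269.5,157),.021),('ml',(170,172),.021),('mr',(370,191),.021)]: print(n,tray(ray(m,p,z)).round(1))
m=viewer.camera_model('wrist');print(m['cx'])
plan(-75,1.5,0,.0108)
"
```

```text
pl [16.1 21. ]
pr [ 15.9 -17.8]
mc [-27.4   2.9]
ml [-35.2  51. ]
mr [-43.9 -46.4]
277.45935406214426
shift [-0.028 -0.084  0.091] turn [ 0.   -0.01  0.1 ] 
shift [-0.028 -0.084  0.091] turn [ 2.00e-02  0.00e+00 -3.59e+01] flip
```

```bash
python3 -m crank '[[[0,-0.07,0.05],[0,0,0.1],12],[[0.2,-0.07,0.08],[0,0,0.1],12],[[0.4,-0.07,0.08],[0,0,0.1],12],[[0.52,-0.07,0.08],[0,0,0.1],12],[[0.6,-0.07,0.08],[0,0,0.1],12],[[0.7,-0.07,0.08],[0,0,0.1],12],[[0.8,-0.07,0.08],[0,0,0.1],12],[[0.9,-0.07,0.08],[0,0,0.1],12]]'
python3 -c "
from h import *
for i in range(3): where()
a,m=snap('wrist','w3')
where()
plan(20,1,0,.0108)
"
```

```text
clock: 2.2
eef_pos: [0.4967, -0.3372, 0.0103]
tool_rot: [0.956, -0.294, -0.0, -0.0]
wrist_force: [-0.4, -0.3, -0.0]
opening: 0.14
finger_force: 0.0
t 2.2 tray [-38.5   1.6] z 10.3 yaw -0.0 tilt [-0.  0.] j6 1.53 F [-0.4 -0.3 -0. ] op 0.14
t 2.2 tray [-38.5   1.6] z 10.3 yaw -0.0 tilt [-0.  0.] j6 1.53 F [-0.4 -0.3 -0. ] op 0.14
t 2.2 tray [-38.5   1.6] z 10.3 yaw -0.0 tilt [-0.  0.] j6 1.53 F [-0.4 -0.3 -0. ] op 0.14
t 2.25 tray [-37.5   1.5] z 10.5 yaw -0.0 tilt [ 0.001 -0.001] j6 1.53 F [ 0.3 -0.2  0.1] op 0.136
shift [ 1.439  0.012 -0.007] turn [ 0.   -0.01 -0.  ] 
shift [ 1.439  0.012 -0.007] turn [-2.0e-02 -0.0e+00  3.6e+01] flip
```

View pics/w3.png

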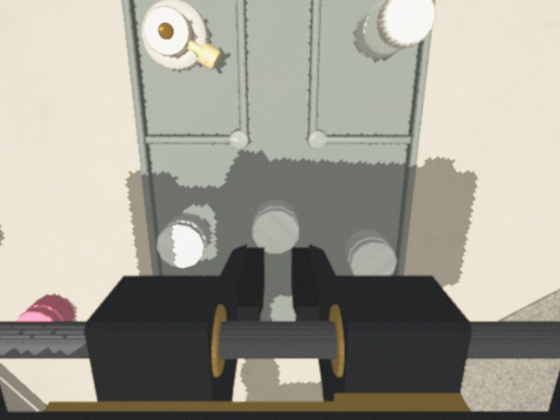

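The mount at (276,229) now sits in the cradle, and the gate middle at column 278 is in line with it. I'll push on.

```bash
python3 -m crank '[[[0.1,0.01,0],[0,0,0],12],[[0.2,0.01,0],[0,0,0],12],[[0.3,0.01,0],[0,0,0],12],[[0.4,0.01,0],[0,0,0],12],[[0.5,0.01,0],[0,0,0],12],[[0.6,0.01,0],[0,0,0],12],[[0.7,0.01,0],[0,0,0],12],[[0.8,0.01,0],[0,0,0],12]]'
python3 -m crank '[[[0.1,0,0],[0,0,0],12],[[0.2,0,0],[0,0,0],12],[[0.3,0,0],[0,0,0],12],[[0.4,0,0],[0,0,0],12],[[0.5,0,0],[0,0,0],12],[[0.6,0,0],[0,0,0],12],[[0.7,0,0],[0,0,0],12],[[0.7,0,0],[0,0,0],12]]'
python3 -c "
from h import *
where()
a,m=snap('wrist','w4')
b,_=snap('top','t4')
cv2.imwrite('pics/v4.png',np.hstack([cv2.resize(a,None,fx=.7,fy=.7),cv2.resize(b[155:300,220:360],(284,294))])[:,:,::-1])
"
```

```text
clock: 2.92
eef_pos: [0.5231, -0.3556, 0.0103]
tool_rot: [0.956, -0.294, -0.0, -0.0]
wrist_force: [0.3, 0.1, 0.3]
opening: 0.133
finger_force: 0.0
clock: 3.58
eef_pos: [0.5467, -0.3717, 0.0105]
tool_rot: [0.956, -0.294, 0.0, 0.0]
wrist_force: [-0.9, -0.9, -0.0]
opening: 0.137
finger_force: 0.0
t 3.58 tray [22.2  1.1] z 10.5 yaw -0.0 tilt [ 0.001 -0.001] j6 1.53 F [-0.9 -0.9 -0. ] op 0.137
```

View pics/v4.png

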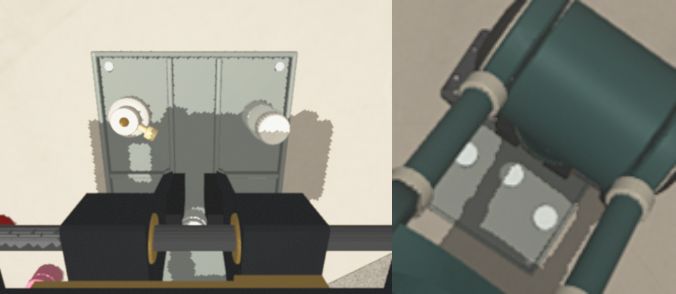

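The mount wasn't pushed: the top view still shows three mounts in the field, and through the finger gap the wrist view shows the mount behind the fingertips. I'll measure before moving again.

```bash
python3 -c "
from h import *
m=viewer.camera_model('top'); im=cv2.imread('pics/t4.png')
b=np.zeros(im.shape[:2],np.uint8);b[155:300,220:360]=((im[:,:,1]>165)[155:300,220:360])*255
for q in cv2.findContours(b,0,2)[0]:
    if cv2.contourArea(q)>25:
        M=cv2.moments(q);u,w=M['m10']/M['m00'],M['m01']/M['m00'];print((round(u),round(w)),cv2.contourArea(q),tray(ray(m,(u,w),.021)).round(1))
m=viewer.camera_model('wrist');s=sensors.sense();R=Ro.from_quat(s['tool_rot']).as_matrix()
for o in [(0,0,0),(.009,.006,0),(.009,-.006,0),(.009,.0235,0),(-.009,.006,0),(0.009,.006,-.02),(0.009,.006,-.04)]: print(o,np.round(proj(m,s['eef_pos']+R@np.array(o))))
print(m['fx'],m['cy'], R.T@(-cv2.Rodrigues(m['rvec'])[0].T@m['tvec']-s['eef_pos']))
a=cv2.imread('pics/w4.png')[180:350,180:380]
cv2.imwrite('pics/c4.png',cv2.resize(np.clip(a.astype(float)*1.8,0,255).astype(np.uint8),None,fx=3.5,fy=3.5))
"
```

```text
(295, 262) 90.5 [-48.4 -48.8]
(280, 241) 55.5 [-31.5  -2.1]
(257, 231) 61.0 [-39.3  46.7]
(0, 0, 0) [279. 241.]
(0.009, 0.006, 0) [290. 225.]
(0.009, -0.006, 0) [267. 225.]
(0.009, 0.0235, 0) [323. 225.]
(-0.009, 0.006, 0) [290. 256.]
(0.009, 0.006, -0.02) [292. 241.]
(0.009, 0.006, -0.04) [293. 260.]
361.5266954682931 198.4854863291645 [ 0.07870493 -0.0004141  -0.17700498]
```

View pics/c4.png

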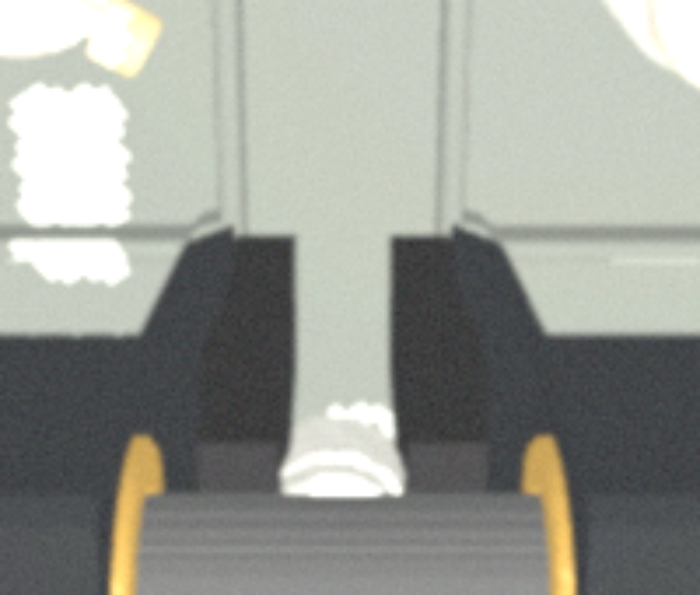

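The mounts haven't moved. The tips appear at row 248, where the reported TCP would put them at row 225, and the finger gap looks about 20% too large. Both mean the real tips are roughly 25 mm above the reported TCP, so the fingers passed over the mount. I'll go back over clear floor and find the true tip height by a gentle touch.

```bash
python3 -m crank '[[[0,0,-0.4],[0,0,0],12],[[-0.5,0,-0.5],[0,0,0],12],[[-1.2,0,-0.5],[0,0,0],12],[[-1.9,0,-0.5],[0,0,0],12],[[-2.42,0,-0.5],[0,0,0],12],[[-2.42,0,-0.2],[0,0,0],12],[[-2.42,0,0.1],[0,0,0],12],[[-2.42,0,0.1],[0,0,0],12]]'
python3 -m crank '[[[0,0,0.05],[0,0,0],12],[[0,0,0.1],[0,0,0],12],[[0,0,0.15],[0,0,0],12],[[0,0,0.2],[0,0,0],12]]'
python3 -m crank '[[[0,0,0.05],[0,0,0],12],[[0,0,0.1],[0,0,0],12],[[0,0,0.15],[0,0,0],12],[[0,0,0.15],[0,0,0],12]]'
python3 -c "
from h import *
where()"
```

```text
clock: 4.35
eef_pos: [0.4647, -0.316, 0.0038]
tool_rot: [0.956, -0.294, -0.001, -0.001]
wrist_force: [-0.6, 0.9, -0.9]
opening: 0.137
finger_force: 0.0
clock: 4.68
eef_pos: [0.4666, -0.3172, -0.0017]
tool_rot: [0.956, -0.294, 0.0, 0.0]
wrist_force: [0.6, -0.5, 0.0]
opening: 0.134
finger_force: 0.0
clock: 5.02
eef_pos: [0.4656, -0.3165, -0.0081]
tool_rot: [0.956, -0.294, -0.0, -0.0]
wrist_force: [-0.1, -0.2, 0.2]
opening: 0.139
finger_force: 0.0
t 5.02 tray [-75.9   1.2] z -8.1 yaw -0.0 tilt [-0.001  0.   ] j6 1.53 F [-0.1 -0.2  0.2] op 0.139
```

TCP is 8 mm below the table with no contact, so the tips really are higher than reported. I'll continue down gently.

```bash
for i in 1; do :; done
python3 -m crank '[[[0,0,0.03],[0,0,0],12],[[0,0,0.06],[0,0,0],12],[[0,0,0.09],[0,0,0],12],[[0,0,0.12],[0,0,0],12],[[0,0,0.12],[0,0,0],12]]' | grep -E 'eef|wrist'
python3 -m crank '[[[0,0,0.03],[0,0,0],12],[[0,0,0.06],[0,0,0],12],[[0,0,0.09],[0,0,0],12],[[0,0,0.09],[0,0,0],12]]' | grep -E 'eef|wrist'

```

```text
eef_pos: [0.4656, -0.3166, -0.0127]
wrist_force: [1.0, -0.1, 0.3]
eef_pos: [0.4656, -0.3166, -0.0163]
wrist_force: [-0.6, 0.1, -0.5]
```

```bash

python3 -m crank '[[[0,0,0.03],[0,0,0],12],[[0,0,0.05],[0,0,0],12],[[0,0,0.05],[0,0,0],12]]' | grep -E 'eef|wrist'
python3 -m crank '[[[0,0,0.03],[0,0,0],12],[[0,0,0.05],[0,0,0],12],[[0,0,0.05],[0,0,0],12]]' | grep -E 'eef|wrist'
python3 -c "
from h import *
where()
a,m=snap('wrist','w5');snap('scene','s5')
b=cv2.imread('pics/s5.png');
u,v=map(int,proj(viewer.camera_model('scene'),np.r_[world((-75,0)),.02]));print(u,v)
c=b[max(v-60,0):v+50,max(u-80,0):u+80]
cv2.imwrite('pics/c5.png',cv2.resize(c,None,fx=5,fy=5))
"
```

```text
eef_pos: [0.4657, -0.3166, -0.0182]
wrist_force: [-0.1, -0.5, -0.1]
eef_pos: [0.4657, -0.3166, -0.0202]
wrist_force: [-0.0, 0.5, 0.2]
t 6.27 tray [-75.7   1.2] z -20.2 yaw -0.0 tilt [-0.  0.] j6 1.53 F [-0.   0.5  0.2] op 0.141
366 248
```

View pics/c5.png

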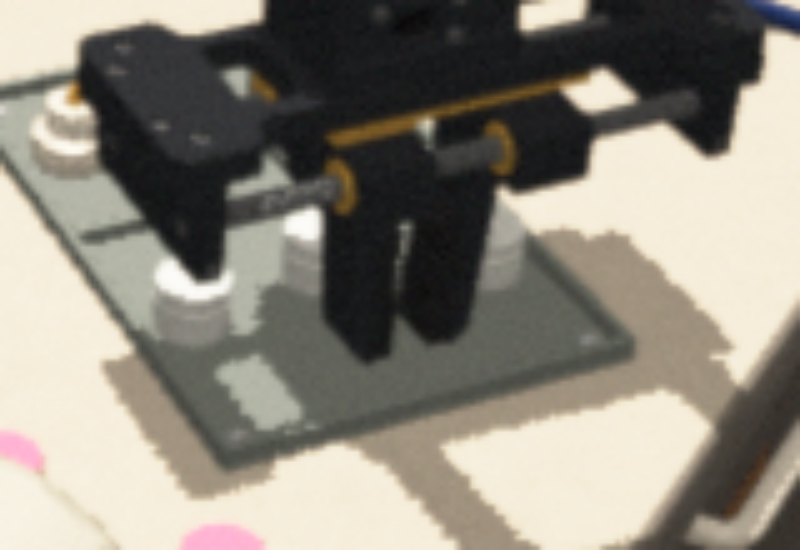

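The scene crop shows the tips (crop (375,360) and (440,340)) just above the floor. The gripper bracket hangs low on the left, with its bottom at (205,280). I'll get heights by rays, since the body must clear the vial.

```bash
python3 -c "
from h import *
m=viewer.camera_model('scene');R=cv2.Rodrigues(m['rvec'])[0];c=-R.T@m['tvec'];print('cam',c.round(3),tray(c).round(0))
def pl(uv,n,x):  # intersect with tray coord n == x
    d=R.T@np.array([(uv[0]-m['cx'])/m['fx'],(uv[1]-m['cy'])/m['fy'],1])
    a=tray(c)[n];b=tray(c+d)[n];k=(x-a)/(b-a);p=c+k*d;return np.r_[tray(p),p[2]*1000].round(1)
f=lambda x,y:(286+(x+.5)/5-.5,188+(y+.5)/5-.5)
for n,p in [('tipL near',(375,362)),('tipL left',(325,318)),('tipR near',(440,343)),('tipR right',(468,328)),('finger L top',(330,200)),('bracket',(205,280)),('rodL',(250,215))]:
    print(n,[list(pl(f(*p),0,x)) for x in (-113,-85,-75.7,-67,-38)])
im=cv2.imread('pics/w5.png').astype(int).sum(2)
for col in (250,255,305): print(col,[int(v) for v in im[236:262:2,col]])
"
```

```text
cam [0.219 0.274 0.5  ] [-612.  352.]
tipL near [[np.float64(-113.0), np.float64(32.4), np.float64(36.7)], [np.float64(-85.0), np.float64(14.5), np.float64(10.7)], [np.float64(-75.7), np.float64(8.6), np.float64(2.0)], [np.float64(-67.0), np.float64(3.0), np.float64(-6.1)], [np.float64(-38.0), np.float64(-15.5), np.float64(-33.0)]]
tipL left [[np.float64(-113.0), np.float64(50.0), np.float64(57.4)], [np.float64(-85.0), np.float64(33.1), np.float64(32.5)], [np.float64(-75.7), np.float64(27.4), np.float64(24.3)], [np.float64(-67.0), np.float64(22.2), np.float64(16.5)], [np.float64(-38.0), np.float64(4.7), np.float64(-9.2)]]
tipR near [[np.float64(-113.0), np.float64(11.5), np.float64(37.2)], [np.float64(-85.0), np.float64(-7.6), np.float64(11.3)], [np.float64(-75.7), np.float64(-14.0), np.float64(2.6)], [np.float64(-67.0), np.float64(-19.9), np.float64(-5.4)], [np.float64(-38.0), np.float64(-39.7), np.float64(-32.3)]]
tipR right [[np.float64(-113.0), np.float64(2.6), np.float64(40.0)], [np.float64(-85.0), np.float64(-17.0), np.float64(14.2)], [np.float64(-75.7), np.float64(-23.5), np.f
[... 523 characters left out ...]
at64(73.1), np.float64(57.6)], [np.float64(-75.7), np.float64(68.2), np.float64(49.7)], [np.float64(-67.0), np.float64(63.6), np.float64(42.4)], [np.float64(-38.0), np.float64(48.3), np.float64(18.1)]]
rodL [[np.float64(-113.0), np.float64(75.6), np.float64(99.0)], [np.float64(-85.0), np.float64(60.1), np.float64(76.5)], [np.float64(-75.7), np.float64(55.0), np.float64(69.0)], [np.float64(-67.0), np.float64(50.2), np.float64(62.0)], [np.float64(-38.0), np.float64(34.1), np.float64(38.7)]]
250 [324, 329, 328, 324, 327, 296, 132, 104, 111, 102, 105, 91, 110]
255 [328, 333, 332, 329, 321, 299, 136, 104, 118, 118, 109, 113, 99]
305 [331, 329, 333, 325, 322, 299, 115, 100, 110, 110, 95, 113, 102]
```

Tip height comes out at about 10 mm now (TCP reads −20), an offset of about 30 mm, and the body is well above the vial. A short touch test will pin the offset down.

```bash

for k in 1; do python3 -m crank '[[[0,0,0.04],[0,0,0],12],[[0,0,0.08],[0,0,0],12],[[0,0,0.08],[0,0,0],12]]' | grep -E 'eef|wrist'; done
python3 -m crank '[[[0,0,0.03],[0,0,0],12],[[0,0,0.03],[0,0,0],12]]' | grep -E 'eef|wrist'
python3 -m crank '[[[0,0,0.03],[0,0,0],12],[[0,0,0.03],[0,0,0],12]]' | grep -E 'eef|wrist'
python3 -m crank '[[[0,0,0.03],[0,0,0],12],[[0,0,0.03],[0,0,0],12]]' | grep -E 'eef|wrist'
```

```text
eef_pos: [0.4656, -0.3165, -0.0236]
wrist_force: [-0.7, 0.8, -0.3]
eef_pos: [0.4656, -0.3166, -0.0247]
wrist_force: [-0.7, 0.7, 0.0]
eef_pos: [0.4657, -0.3167, -0.0258]
wrist_force: [-0.7, 0.4, -0.1]
eef_pos: [0.4657, -0.3166, -0.027]
wrist_force: [-0.1, -0.9, 0.4]
```

```bash

python3 -m crank '[[[0,0,0.03],[0,0,0],12],[[0,0,0.03],[0,0,0],12]]' | grep -E 'eef|wrist'
python3 -m crank '[[[0,0,0.03],[0,0,0],12],[[0,0,0.03],[0,0,0],12]]' | grep -E 'eef|wrist'
```

```text
eef_pos: [0.4659, -0.3168, -0.0281]
wrist_force: [-0.3, -0.6, 0.6]
eef_pos: [0.466, -0.3168, -0.0282]
wrist_force: [-3.1, 1.9, 7.1]
```

Floor contact is at TCP −28, so tip = TCP + 31 mm. I'll work at TCP −20 (tip at 11 mm). Now the real push of the centre mount.

```bash
python3 -m crank '[[[0,0,-0.23],[0,0,0],12],[[0.15,0,-0.23],[0,0,0],12],[[0.3,0,-0.23],[0,0,0],12],[[0.45,0,-0.23],[0,0,0],12],[[0.55,0,-0.23],[0,0,0],12],[[0.65,0,-0.23],[0,0,0],12],[[0.75,0,-0.23],[0,0,0],12],[[0.85,0,-0.23],[0,0,0],12]]'| grep -E 'eef|wrist'
python3 -c "
from h import *
where();a,m=snap('wrist','w6')
im=a.astype(int).min(2); 
# sizes: print lowest-row profile ahead of the fingers
print([int(v) for v in a[150:262:4,278].astype(int).sum(1)])
print([int(v) for v in a[226,230:330:4].astype(int).sum(1)])
"
```

```text
eef_pos: [0.4941, -0.3359, -0.0204]
wrist_force: [-0.4, -0.1, -0.7]
t 8.12 tray [-41.4   1.2] z -20.4 yaw -0.0 tilt [-0.001  0.   ] j6 1.53 F [-0.4 -0.1 -0.7] op 0.138
[525, 528, 522, 530, 523, 531, 337, 326, 324, 334, 328, 345, 371, 432, 403, 533, 524, 526, 531, 535, 537, 533, 533, 536, 527, 521, 525, 521]
[330, 331, 330, 329, 331, 429, 534, 527, 535, 535, 537, 535, 535, 526, 514, 532, 541, 536, 542, 366, 328, 333, 327, 326, 327]
```

The mount is centred in the cradle (columns 252–304, middle 278). Continuing through the gate.

```bash
python3 -m crank '[[[0.1,0,0],[0,0,0],12],[[0.2,0,0],[0,0,0],12],[[0.3,0,0],[0,0,0],12],[[0.4,0,0],[0,0,0],12],[[0.5,0,0],[0,0,0],12],[[0.6,0,0],[0,0,0],12],[[0.7,0,0],[0,0,0],12],[[0.8,0,0],[0,0,0],12]]'| grep -E 'eef|wrist'
python3 -c "
from h import *
where();a,m=snap('wrist','w7')
def mask(a,m):
    k=((a.min(2)>165)*255).astype(np.uint8)
    for q in cv2.findContours(k,0,2)[0]:
        if cv2.contourArea(q)>200:
            (u,w),r=cv2.minEnclosingCircle(q);print((round(u),round(w)),round(r),tray(ray(m,(u,w),.021)).round(1))
mask(a,m)
print([int(v) for v in a[150:262:4,278].astype(int).sum(1)])
for r in (215,226,236): print([int(v) for v in a[r,230:330:4].astype(int).sum(1)])
"
```

```text
eef_pos: [0.5208, -0.354, -0.02]
wrist_force: [-0.5, 0.1, -0.7]
t 8.83 tray [-9.1  1.1] z -20.0 yaw -0.0 tilt [ 0. -0.] j6 1.53 F [-0.5  0.1 -0.7] op 0.135
(294, 380) 33 [-61.4  -6. ]
(510, 376) 52 [ -59.  -106.2]
(48, 380) 52 [-61.2 108.9]
(183, 251) 27 [ 4.5 40.8]
(278, 233) 27 [12.7  1.6]
(444, 160) 197 [ 42.7 -61.9]
(320, 87) 87 [ 69.3 -13.8]
(278, 86) 94 [69.7  1.7]
(233, 82) 82 [71.  17.6]
(165, 96) 113 [66.  42.4]
(48, 160) 167 [42.7 89.4]
[536, 536, 533, 534, 531, 511, 328, 331, 331, 338, 331, 348, 367, 452, 420, 530, 517, 520, 527, 530, 529, 535, 529, 531, 529, 517, 521, 512]
[328, 336, 336, 324, 331, 333, 447, 489, 539, 536, 536, 529, 519, 531, 541, 544, 546, 452, 410, 334, 289, 338, 342, 343, 342]
[322, 325, 333, 333, 332, 429, 525, 523, 537, 534, 536, 540, 530, 533, 518, 524, 535, 535, 541, 364, 331, 332, 330, 329, 329]
[328, 331, 338, 335, 334, 506, 528, 530, 529, 527, 528, 536, 532, 535, 532, 522, 513, 530, 541, 388, 333, 329, 331, 331, 331]
```

```bash
python3 -m crank '[[[0.1,0,0],[0,0,0],12],[[0.2,0,0],[0,0,0],12],[[0.3,0,0],[0,0,0],12],[[0.4,0,0],[0,0,0],12],[[0.5,0,0],[0,0,0],12],[[0.6,0,0],[0,0,0],12],[[0.7,0,0],[0,0,0],12],[[0.8,0,0],[0,0,0],12]]'| grep -E 'eef|wrist'
python3 -c "
from h import *
where();a,m=snap('wrist','w8')
k=((a.min(2)>165)*255).astype(np.uint8)
for q in cv2.findContours(k[150:270,230:330],0,2,offset=(230,150))[0]:
  if cv2.contourArea(q)>200:
    (u,w),r=cv2.minEnclosingCircle(q);print((round(u),round(w)),round(r),tray(ray(m,(u,w),.021)).round(1))
print([int(v) for v in a[150:262:4,278].astype(int).sum(1)])
plan(-75,-75,64,.02)
"
```

```text
eef_pos: [0.5472, -0.372, -0.0201]
wrist_force: [-0.2, -0.4, -0.5]
t 9.55 tray [22.8  1.1] z -20.1 yaw -0.0 tilt [-0.  0.] j6 1.53 F [-0.2 -0.4 -0.5] op 0.137
(278, 233) 27 [44.7  1.6]
(277, 161) 35 [74.3  1.9]
[542, 543, 541, 545, 549, 547, 417, 340, 328, 333, 327, 352, 370, 455, 417, 533, 519, 518, 524, 535, 532, 539, 532, 533, 527, 520, 524, 521]
shift [-2.469  1.904 -0.999] turn [ 1.00e-02 -1.00e-02 -1.28e+01] 
shift [-2.469  1.904 -0.999] turn [-1.00e-02 -1.00e-02  2.32e+01] flip
```

Mount one is in the slot at x ≈ 42 mm (pixel (278,233)), wholly inside. Next is the right mount: go up and round behind it, with the tool turned to tray 64°.

```bash
python3 -m crank '[[[-0.2,0,-0.5],[0,0,0],12],[[-0.4,0.2,-1],[0,0,0],12],[[-1,0.6,-1.1],[0,0,-1.4],12],[[-1.5,1.1,-1.1],[0,0,-2.8],12],[[-1.9,1.5,-1.1],[0,0,-4.2],12],[[-2.15,1.95,-1.1],[0,0,-5.6],12],[[-2.15,1.95,-1.1],[0,0,-7],12],[[-2.15,1.95,-1.1],[0,0,-8.4],12]]'| grep -E 'eef|wrist'
python3 -m crank '[[[0,0,0],[0,0,-1.4],12],[[0,0,0],[0,0,-2.8],12],[[0,0,0],[0,0,-4.2],12],[[0,0,0],[0,0,-4.4],12]]'| grep -E 'eef|wrist'
python3 -c "
from h import *
where();a,m=snap('wrist','w9');snap('top','t9')
k=((a.min(2)>120)*255).astype(np.uint8)
plan(-62.6,-77.5,64,-.02)
print('mr expected px',proj(m,np.r_[world((-48.6,-48.7)),.021]))
m=viewer.camera_model('top'); im=cv2.imread('pics/t9.png')
b=np.zeros(im.shape[:2],np.uint8);b[155:300,220:360]=((im[:,:,1]>150)[155:300,220:360])*255
for q in cv2.findContours(b,0,2)[0]:
    if cv2.contourArea(q)>25:
        M=cv2.moments(q);u,w=M['m10']/M['m00'],M['m01']/M['m00'];print((round(u),round(w)),cv2.contourArea(q),tray(ray(m,(u,w),.021)).round(1))
"
```

```text
eef_pos: [0.4307, -0.3885, 0.0242]
wrist_force: [1.2, -0.5, -0.9]
eef_pos: [0.432, -0.3881, 0.0241]
wrist_force: [0.0, 1.2, 0.1]
t 10.6 tray [-63.5 -76.9] z 24.1 yaw 64.2 tilt [ 0. -0.] j6 0.27 F [0.  1.2 0.1] op 0.134
shift [-0.005  0.027  1.102] turn [ 0.   -0.   -0.03] 
shift [-0.005  0.027  1.102] turn [-0.   -0.   35.97] flip
mr expected px (np.float64(276.9723464708034), np.float64(180.5841393798222))
(256, 230) 97.0 [-39.6  50. ]
(326, 213) 49.0 [ 64.9 -47.9]
(300, 210) 95.0 [42.4 -0.2]
(284, 190) 71.0 [58.9 46.3]
```

```bash
python3 -m crank '[[[0,0.03,0.5],[0,0,0],12],[[0,0.03,0.9],[0,0,0],12],[[0,0.03,1.1],[0,0,0],12],[[0.1,0.03,1.1],[0,0,0],12],[[0.2,0.03,1.1],[0,0,0],12],[[0.3,0.03,1.1],[0,0,0],12],[[0.4,0.03,1.1],[0,0,0],12],[[0.5,0.03,1.1],[0,0,0],12]]'| grep -E 'eef|wrist'
python3 -m crank '[[[0.1,0,0],[0,0,0],12],[[0.2,0,0],[0,0,0],12],[[0.3,0,0],[0,0,0],12],[[0.4,0,0],[0,0,0],12],[[0.5,0,0],[0,0,0],12],[[0.6,0,0],[0,0,0],12],[[0.7,0,0],[0,0,0],12],[[0.8,0,0],[0,0,0],12]]'| grep -E 'eef|wrist'
python3 -m crank '[[[0.1,0,0],[0,0,0],12],[[0.2,0,0],[0,0,0],12],[[0.3,0,0],[0,0,0],12],[[0.38,0,0],[0,0,0],12],[[0.38,0,0],[0,0,0],12]]'| grep -E 'eef|wrist'
python3 -c "
from h import *
where();a,m=snap('wrist','w10')
k=((a.min(2)>120)*255).astype(np.uint8)
for r in (215,226,236): print([int(v) for v in a[r,230:330:4].astype(int).sum(1)])
"
```

```text
eef_pos: [0.4508, -0.3791, -0.0194]
wrist_force: [-0.5, 1.2, -0.3]
eef_pos: [0.478, -0.363, -0.0201]
wrist_force: [-0.4, 0.6, 0.3]
eef_pos: [0.4915, -0.3553, -0.02]
wrist_force: [-0.3, -0.3, 0.7]
t 12.45 tray [-32.6 -16.3] z -20.0 yaw 64.0 tilt [ 0. -0.] j6 0.38 F [-0.3 -0.3  0.7] op 0.137
[328, 324, 327, 329, 332, 331, 426, 506, 531, 530, 528, 538, 533, 533, 534, 537, 533, 456, 415, 327, 326, 323, 320, 330, 325]
[328, 328, 330, 327, 328, 448, 530, 531, 534, 532, 534, 537, 533, 526, 524, 529, 530, 528, 530, 357, 324, 323, 330, 327, 325]
[327, 320, 325, 322, 326, 489, 519, 512, 521, 526, 527, 533, 535, 533, 536, 536, 540, 527, 521, 373, 329, 327, 327, 334, 326]
```

The mount is cradled and now at about (−24, 1). I'll back off, turn to 0° and come in behind it.

```bash
python3 -m crank '[[[-0.3,0,0],[0,0,0],12],[[-0.4,0,-0.6],[0,0,0],12],[[-0.3,-0.2,-1],[0,0,1.4],12],[[-0.1,-0.5,-1],[0,0,2.8],12],[[0.14,-0.72,-1],[0,0,4.2],12],[[0.14,-0.72,-1],[0,0,5.6],12],[[0.14,-0.72,-1],[0,0,7],12],[[0.14,-0.72,-1],[0,0,8.4],12]]'| grep -E 'eef|wrist'
python3 -m crank '[[[0,0,0],[0,0,1.4],12],[[0,0,0],[0,0,2.8],12],[[0,0,0],[0,0,4.2],12],[[0,0,0],[0,0,4.4],12],[[0,0,0],[0,0,4.4],12]]'| grep -E 'eef|wrist'
python3 -c "
from h import *
where();plan(-56,1.2,0,-.02);a,m=snap('wrist','w11')
u,v=map(int,proj(m,np.r_[world((-24,1.3)),.021]));print(u,v)
for r in (v-8,v,v+8): print([int(x) for x in a[r,u-50:u+50:4].astype(int).sum(1)])
"
```

```text
eef_pos: [0.4804, -0.328, 0.02]
wrist_force: [0.5, 0.0, -0.0]
eef_pos: [0.4806, -0.3282, 0.0199]
wrist_force: [-0.6, 0.1, -0.7]
t 13.58 tray [-56.9  -0.1] z 19.9 yaw 0.1 tilt [-0.  0.] j6 1.52 F [-0.6  0.1 -0.7] op 0.141
shift [ 0.023 -0.031  0.997] turn [0.   0.   0.02] 
shift [ 0.023 -0.031  0.997] turn [-1.000e-02  0.000e+00 -3.598e+01] flip
276 181
[529, 337, 332, 329, 324, 326, 332, 528, 542, 545, 535, 540, 548, 554, 551, 546, 552, 544, 390, 333, 333, 321, 331, 332, 334]
[500, 334, 327, 329, 333, 336, 336, 536, 533, 544, 548, 549, 542, 542, 540, 528, 538, 547, 387, 326, 329, 328, 324, 331, 337]
[328, 339, 333, 333, 328, 335, 333, 367, 543, 539, 545, 539, 526, 531, 545, 551, 553, 494, 334, 329, 328, 333, 329, 335, 328]
```

```bash
python3 -m crank '[[[0,-0.03,0.5],[0,0,0],12],[[0,-0.03,0.9],[0,0,0],12],[[0,-0.03,1],[0,0,0],12],[[0.1,-0.03,1],[0,0,0],12],[[0.2,-0.03,1],[0,0,0],12],[[0.3,-0.03,1],[0,0,0],12],[[0.4,-0.03,1],[0,0,0],12],[[0.5,-0.03,1],[0,0,0],12]]'| grep -E 'eef|wrist'
python3 -m crank '[[[0.1,0,0],[0,0,0],12],[[0.2,0,0],[0,0,0],12],[[0.3,0,0],[0,0,0],12],[[0.4,0,0],[0,0,0],12],[[0.5,0,0],[0,0,0],12],[[0.6,0,0],[0,0,0],12],[[0.7,0,0],[0,0,0],12],[[0.8,0,0],[0,0,0],12]]'| grep -E 'eef|wrist'
python3 -m crank '[[[0.1,0,0],[0,0,0],12],[[0.2,0,0],[0,0,0],12],[[0.3,0,0],[0,0,0],12],[[0.4,0,0],[0,0,0],12],[[0.5,0,0],[0,0,0],12],[[0.6,0,0],[0,0,0],12],[[0.65,0,0],[0,0,0],12],[[0.65,0,0],[0,0,0],12]]'| grep -E 'eef|wrist'
python3 -c "
from h import *
where();a,m=snap('wrist','w12')
for r in (180,215,226,236): print([int(v) for v in a[r,230:330:4].astype(int).sum(1)])
print([int(v) for v in a[130:262:4,278].astype(int).sum(1)])
"
```

```text
eef_pos: [0.4998, -0.339, -0.019]
wrist_force: [-0.7, -0.1, -0.1]
eef_pos: [0.5254, -0.3562, -0.0201]
wrist_force: [-0.3, 0.3, -0.9]
eef_pos: [0.5472, -0.371, -0.02]
wrist_force: [-0.2, -0.5, -0.2]
t 15.63 tray [22.3  1.9] z -20.0 yaw -0.0 tilt [ 0.001 -0.   ] j6 1.53 F [-0.2 -0.5 -0.2] op 0.133
[335, 309, 338, 312, 323, 539, 741, 740, 740, 740, 737, 740, 740, 740, 740, 740, 740, 737, 740, 741, 372, 263, 336, 335, 331]
[333, 327, 317, 322, 315, 332, 438, 510, 534, 538, 536, 531, 539, 532, 526, 538, 543, 494, 418, 331, 325, 291, 337, 314, 336]
[330, 329, 325, 334, 291, 434, 530, 534, 521, 525, 523, 529, 540, 540, 533, 538, 527, 527, 529, 374, 329, 297, 324, 315, 330]
[333, 333, 309, 334, 286, 499, 520, 522, 527, 538, 533, 531, 524, 526, 528, 522, 512, 523, 539, 382, 319, 306, 330, 320, 334]
[542, 537, 526, 463, 704, 740, 740, 740, 741, 740, 740, 741, 740, 739, 555, 533, 540, 535, 534, 456, 540, 535, 533, 531, 540, 532, 530, 532, 526, 512, 522, 534, 475]
```

Mount two is in behind mount one (x ≈ 42 and ≈ 66), both wholly inside. For the left mount a −72° turn would exceed joint 6. Instead I'll straddle it with the fingers open 40 mm at yaw 0 and push it sideways to the centre line with the inner pad.

```bash
python3 -m crank '[[[-0.2,0,-0.3],[0,0,0],12],[[-0.3,0,-1],[0,0,0],20],[[-0.9,-0.6,-1.2],[0,0,0],40],[[-1.55,-1.2,-1.2],[0,0,0],40],[[-1.55,-1.2,-1.2],[0,0,0],40],[[-1.55,-1.2,-1.2],[0,0,0],40]]'| grep -E 'eef|wrist|open'
python3 -c "
from h import *
where();a,m=snap('wrist','w13');b,_=snap('top','t13')
print(proj(m,np.r_[world((-39.6,50)),.021]))
b,m=b[:,:,1],viewer.camera_model('top')
k=np.zeros(b.shape,np.uint8);k[155:300,220:360]=(b[155:300,220:360]>150)*255
for q in cv2.findContours(k,0,2)[0]:
    if cv2.contourArea(q)>25:
        M=cv2.moments(q);u,w=M['m10']/M['m00'],M['m01']/M['m00'];print((round(u),round(w)),cv2.contourArea(q),tray(ray(m,(u,w),.021)).round(1))
plan(-39.6,51,0,-.02)
"
```

```text
eef_pos: [0.5215, -0.2945, 0.028]
wrist_force: [0.0, -0.1, 0.1]
opening: 0.451
t 16.18 tray [-42.   50.8] z 28.0 yaw 0.1 tilt [-0.001  0.   ] j6 1.61 F [ 0.  -0.1  0.1] op 0.451
(np.float64(280.116964030258), np.float64(231.84446037988116))
(298, 285) 42.5 [-83.4 -77.9]
(308, 280) 29.5 [-64.8 -90. ]
(252, 278) 144.5 [-121.5    4.9]
(275, 273) 40.5 [-88. -28.]
(222, 264) 51.0 [-129.2   68.7]
(326, 213) 50.0 [ 65. -48.]
(305, 201) 114.0 [62.   0.2]
(284, 190) 78.0 [59.  46.9]
(331, 216) 5107.0 [ 65.4 -59.2]
(229, 160) 144.5 [ 47.2 171.4]
shift [ 0.006 -0.033  1.204] turn [ 0.   -0.01  0.  ] 
shift [ 0.006 -0.033  1.204] turn [ 2.0e-02  1.0e-02 -3.6e+01] flip
```

View pics/w13.png

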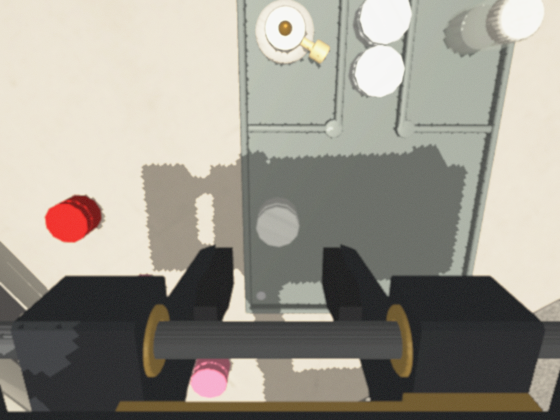

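The wrist view shows two mounts in the slot at (384,18) and (378,70). The left mount at (277,223) lies between the open fingers (columns 232 and 323), with the chuck and vial in place. Lower and push sideways.

```bash
python3 -m crank '[[[0.02,-0.03,0.4],[0,0,0],40],[[0.02,-0.03,0.8],[0,0,0],40],[[0.02,-0.03,1.1],[0,0,0],40],[[0.02,-0.03,1.2],[0,0,0],40],[[0.02,0.05,1.2],[0,0,0],40],[[0.02,0.15,1.2],[0,0,0],40],[[0.02,0.25,1.2],[0,0,0],40],[[0.02,0.35,1.2],[0,0,0],40]]'| grep -E 'eef|wrist|open'
python3 -m crank '[[[0,0.1,0],[0,0,0],40],[[0,0.2,0],[0,0,0],40],[[0,0.3,0],[0,0,0],40],[[0,0.4,0],[0,0,0],40],[[0,0.5,0],[0,0,0],40],[[0,0.6,0],[0,0,0],40],[[0,0.7,0],[0,0,0],40],[[0,0.8,0],[0,0,0],40]]'| grep -E 'eef|wrist|open'
python3 -c "
from h import *
where();a,m=snap('wrist','w14')
for r in (200,215,230,240): print([int(v) for v in a[r,210:350:4].astype(int).sum(1)])
"
```

```text
eef_pos: [0.5153, -0.3091, -0.0193]
wrist_force: [-0.5, 0.3, -0.0]
opening: 0.456
eef_pos: [0.4968, -0.3349, -0.0201]
wrist_force: [0.5, 0.2, -0.2]
opening: 0.458
t 17.62 tray [-39.7   3.5] z -20.1 yaw -0.0 tilt [-0.  0.] j6 1.53 F [ 0.5  0.2 -0.2] op 0.458
[321, 327, 327, 327, 332, 325, 327, 322, 328, 321, 329, 328, 326, 325, 330, 329, 323, 328, 336, 330, 326, 328, 329, 322, 328, 326, 326, 327, 327, 326, 328, 328, 327, 322, 327]
[327, 329, 325, 331, 328, 333, 326, 329, 325, 329, 322, 329, 326, 326, 325, 330, 324, 324, 323, 327, 331, 330, 327, 331, 332, 325, 324, 324, 328, 330, 325, 329, 325, 329, 329]
[325, 332, 331, 321, 328, 328, 319, 325, 327, 322, 323, 326, 326, 329, 328, 326, 327, 327, 329, 327, 325, 323, 323, 324, 322, 324, 324, 323, 332, 325, 318, 329, 326, 327, 326]
[329, 322, 325, 322, 323, 328, 325, 326, 335, 373, 371, 375, 374, 370, 369, 362, 378, 337, 332, 331, 326, 327, 331, 324, 320, 323, 330, 331, 327, 324, 325, 326, 324, 325, 328]
```

The mount follows the left pad as expected (front edge at columns 246–276, y ≈ 11). I'll finish to the centre line, free the pad, lift, and come in behind with the narrow cradle.

```bash
python3 -m crank '[[[0,0.1,0],[0,0,0],40],[[0,0.2,0],[0,0,0],40],[[0,0.25,0],[0,0,0],40],[[0,0.25,0],[0,0,0],40],[[0,0.08,0],[0,0,0],40],[[0,0.08,-0.5],[0,0,0],40],[[-0.1,0.08,-1.2],[0,0,0],40],[[-0.85,0.06,-1.2],[0,0,0],12]]'| grep -E 'eef|wrist|open'
python3 -m crank '[[[0,0,0],[0,0,0],12],[[0,0,0],[0,0,0],12],[[0,0,0],[0,0,0],12],[[0,0,0],[0,0,0],12]]'| grep -E 'eef|wrist|open'
python3 -c "
from h import *
where();a,m=snap('wrist','w15');plan(-74,1.2,0,-.02)
u,v=map(int,proj(m,np.r_[world((-39.6,1.5)),.021]));print(u,v)
for r in (v-24,v-16,v-8,v,v+8,v+16,v+24): print(r,[int(x) for x in a[r,u-50:u+50:4].astype(int).sum(1)])
"
```

```text
eef_pos: [0.475, -0.3222, 0.0341]
wrist_force: [0.7, -0.8, 1.3]
opening: 0.398
eef_pos: [0.4682, -0.3177, 0.0277]
wrist_force: [-0.5, -1.0, 0.3]
opening: 0.143
t 18.67 tray [-73.1   1.7] z 27.7 yaw 0.0 tilt [ 0. -0.] j6 1.53 F [-0.5 -1.   0.3] op 0.143
shift [-0.025  0.011  1.191] turn [-0. -0. -0.] 
shift [-0.025  0.011  1.191] turn [-0.  0. 36.] flip
279 176
152 [537, 533, 535, 411, 331, 335, 337, 334, 332, 407, 628, 737, 743, 744, 725, 619, 434, 455, 505, 535, 535, 520, 541, 532, 539]
160 [533, 536, 429, 327, 334, 339, 332, 341, 491, 553, 613, 598, 545, 565, 682, 741, 674, 501, 335, 331, 329, 325, 335, 335, 329]
168 [536, 490, 330, 338, 333, 328, 335, 446, 554, 553, 552, 559, 549, 552, 546, 539, 541, 543, 391, 331, 331, 331, 333, 333, 330]
176 [471, 338, 327, 334, 335, 338, 337, 468, 541, 540, 545, 550, 555, 555, 546, 547, 552, 551, 368, 326, 334, 329, 333, 331, 339]
184 [324, 333, 335, 330, 331, 340, 330, 330, 522, 544, 547, 545, 543, 538, 543, 541, 548, 436, 334, 327, 334, 332, 328, 331, 336]
192 [333, 329, 335, 329, 334, 330, 335, 334, 338, 334, 442, 502, 537, 542, 486, 387, 332, 334, 334, 328, 325, 332, 335, 334, 333]
200 [333, 330, 333, 328, 339, 336, 333, 337, 335, 337, 327, 336, 331, 332, 333, 330, 328, 328, 331, 328, 332, 335, 337, 336, 337]
```

The mount is on the centre line (col 279, row 172). Final push, to mount x ≈ 35.

```bash
python3 -m crank '[[[0,0.01,0.5],[0,0,0],12],[[0,0.01,0.9],[0,0,0],12],[[0,0.01,1.19],[0,0,0],12],[[0.1,0.01,1.19],[0,0,0],12],[[0.2,0.01,1.19],[0,0,0],12],[[0.3,0.01,1.19],[0,0,0],12],[[0.4,0.01,1.19],[0,0,0],12],[[0.5,0.01,1.19],[0,0,0],12]]'| grep -E 'eef|wrist'
python3 -m crank '[[[0.1,0,0],[0,0,0],12],[[0.2,0,0],[0,0,0],12],[[0.3,0,0],[0,0,0],12],[[0.4,0,0],[0,0,0],12],[[0.5,0,0],[0,0,0],12],[[0.6,0,0],[0,0,0],12],[[0.7,0,0],[0,0,0],12],[[0.8,0,0],[0,0,0],12]]'| grep -E 'eef|wrist'
python3 -m crank '[[[0.1,0,0],[0,0,0],12],[[0.2,0,0],[0,0,0],12],[[0.3,0,0],[0,0,0],12],[[0.4,0,0],[0,0,0],12],[[0.5,0,0],[0,0,0],12],[[0.6,0,0],[0,0,0],12],[[0.7,0,0],[0,0,0],12],[[0.7,0,0],[0,0,0],12]]'| grep -E 'eef|wrist'
python3 -c "
from h import *
where();a,m=snap('wrist','w16')
for r in (215,226,236): print([int(v) for v in a[r,230:330:4].astype(int).sum(1)])
print([int(v) for v in a[90:262:4,278].astype(int).sum(1)])
"
```

```text
eef_pos: [0.4853, -0.33, -0.0186]
wrist_force: [-0.5, 0.2, 0.5]
eef_pos: [0.5107, -0.3472, -0.0197]
wrist_force: [-0.4, -0.2, 0.6]
eef_pos: [0.5344, -0.3634, -0.0195]
wrist_force: [0.1, 0.6, -0.4]
t 20.72 tray [7.4 1.1] z -19.5 yaw -0.0 tilt [ 0.001 -0.001] j6 1.53 F [ 0.1  0.6 -0.4] op 0.135
[316, 288, 320, 281, 317, 315, 410, 472, 500, 494, 503, 506, 518, 519, 521, 523, 520, 453, 391, 319, 269, 318, 309, 315, 318]
[311, 301, 312, 284, 318, 409, 516, 516, 518, 508, 511, 512, 505, 504, 501, 497, 508, 508, 518, 353, 259, 312, 303, 314, 316]
[306, 275, 314, 298, 315, 460, 500, 500, 500, 510, 512, 516, 508, 507, 506, 509, 505, 507, 505, 359, 259, 312, 290, 299, 318]
[740, 740, 740, 741, 740, 741, 741, 741, 741, 740, 740, 740, 740, 740, 545, 740, 740, 740, 739, 740, 740, 740, 737, 740, 507, 503, 515, 527, 520, 450, 520, 516, 503, 496, 505, 511, 511, 518, 503, 505, 507, 505, 461]
```

```bash
python3 -m crank '[[[0.1,0,0],[0,0,0],12],[[0.2,0,0],[0,0,0],12],[[0.2,0,0],[0,0,0],12],[[0,0,0],[0,0,0],12],[[-0.5,0,0],[0,0,0],12],[[-1,0,-1],[0,0,0],12],[[-1.5,1,-2],[0,0,0],12],[[-2,2,-3],[0,0,0],12]]'| grep -E 'eef|wrist'
python3 -m crank '[[[-0.5,1,-0.5],[0,0,0],12],[[-1,2,-1],[0,0,0],12],[[-1.5,2.5,-1],[0,0,0],12],[[-1.5,2.5,-1],[0,0,0],12]]'| grep -E 'eef|wrist'
python3 -c "
from h import *
where();b,m=snap('top','t17');b=b[:,:,1]
k=np.zeros(b.shape,np.uint8);k[155:300,220:360]=(b[155:300,220:360]>165)*255
for q in cv2.findContours(k,0,2)[0]:
    if cv2.contourArea(q)>25:
        M=cv2.moments(q);u,w=M['m10']/M['m00'],M['m01']/M['m00'];r=cv2.minAreaRect(np.array([tray(ray(m,p,.021)) for p in q[:,0,:]],np.float32));print((round(u),round(w)),cv2.contourArea(q),tray(ray(m,(u,w),.021)).round(1),np.round(r[1]),round(r[2]))
"
```

```text
eef_pos: [0.4465, -0.3682, 0.0746]
wrist_force: [0.7, -0.9, 1.1]
eef_pos: [0.3369, -0.4216, 0.1164]
wrist_force: [0.3, 0.1, -0.2]
t 21.77 tray [-123.4 -158. ] z 116.4 yaw -0.3 tilt [-0.001 -0.003] j6 1.23 F [ 0.3  0.1 -0.2] op 0.136
(326, 213) 39.5 [ 64.6 -47.9] [14. 14.] 33
(297, 213) 79.5 [33.9  0. ] [20. 20.] 33
(304, 203) 76.5 [58.2  0.5] [20. 20.] 33
(310, 193) 79.0 [81.8  0. ] [20. 20.] 33
(285, 189) 45.0 [60.3 46.7] [15. 15.] 7
```

The mounts stand upright on the centre line at x = 34, 58 and 82, inside the slot's 12–100. The chuck and vial are unmoved and the arm is clear, so I'm handing in.

```bash
python3 -m crank '[[[0,0,0],[0,0,0],12],[[0,0,0],[0,0,0],12],[[0,0,0],[0,0,0],12]]' | grep eef; python3 -c "
from station import close_job
print(close_job())"
```

```text
eef_pos: [0.3427, -0.4181, 0.1134]
the job is handed in; nothing more can be done
None
```

The job is handed in: the last top view shows all three mounts in a row wholly inside the slot (x ≈ 34, 58 and 82 mm), each pushed in after the one before was inside, with the chuck and vial where they were.

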